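Roll the check-valve body onto the yellow line

ROBOT

A 6-joint arm with a two-finger parallel gripper is mounted at the origin on the work surface. World frame = base frame: x ahead of the robot, y to its left, z up, the work surface at z = 0. Lengths are in m, angles in rad, forces in N, time in s.
With the tool pointing down it reaches from about 0.3 to 0.775 m from the base axis. Payload 14.6 kg.
Tool frame: the origin (TCP) lies between the finger pads; the fingertips stand 8 mm ahead of it and the grasp point (between the pads) lies 11 mm behind it (ctrl.tip_reach is the distance from the TCP to the fingertips, in m); y points along the fingers, z is the direction in which the jaws open and shut, and the axes are right-handed (so a half turn about y gives the same grasp; the last joint's range is limited). The gripper opens to 94 mm and grips with 3 to 60 N. Pads are 16 mm wide; open, the fingers measure 119 mm over their backs; the gripper's body (75 mm by 177 mm) begins 78 mm behind the grasp point.
Start: joints at [-1.269, 0.3, 1.521, -0, 1.321, -0.067], TCP at [0.198, -0.513, 0.213] pointing down, gripper open.
Joint ranges: [-3.03, 3.03], [-0.79, 2.21], [0.23, 2.52], [-1.04, 4.18], [0, 3.07], [-2.55, 2.55]. Speed limits (rad/s): [2.22, 2.22, 2.57, 3.14, 3.14, 3.14].

INTERFACE

Orientations are given as [roll, pitch, yaw] about the fixed x, y, z axes, in that order (R = Rz(yaw) Ry(pitch) Rx(roll)).
In Python, from station import ctrl gives the robot as it stands.
- The arm moves only by the tool play_rows, never from a script. Its arguments are lists of equal length, an entry for each row: "twist": the turn, a rotation vector about the world's x, y, z as a fraction of full scale, a list of three; "travel": the shift along the world's x, y, z as a fraction of full scale, a list of three; "grip": the gripper's target within -1 to 1 (shut at 1, half-way at 0, fully open at -1). A call has 1 to 12 rows; each row shifts and turns the commanded pose from where the row before left it; what a row does not reach is not made up. Full scale, the value 1, is 5 cm for a shift and 90 degrees for a turn. A row lasts 1/10 s, in which the tool goes at most 50 mm and 8.59 degrees, less where a joint would pass 70% of its speed; a pose out of reach is approached as far as the arm can. A call with a number of a shift or a turn outside -1 to 1 is refused whole. A call with a gripper value outside its range is refused whole. The fingers move at their own pace and stop on an object; "force" is the grip in N (left out, the last holds). Time passes only in rows, so rows that do not move let the fingers close. It gives the time, the measured TCP pose, the force and the opening at its end, in the units of the state.
- ctrl.get_obs(): the state, without advancing time (a new reading comes with each control period).
- ctrl.camera(name): name is "side" or "top"; returns a dict with "img" (480x640x3 uint8, red, green, blue), "vfov" (degrees; the focal length in pixels is half the picture's height over the tangent of half this angle, whatever the lens; pixels are square), "cx", "cy" (the principal point, pixels), "k1" (the pictures are not rectified: a ray, as slopes to the right and down, at radius r is drawn at 1 + k1 r^2 times it, then the intrinsics apply), "rvec" (rotation vector, rad) and "tvec" (3), from world to camera coordinates, as OpenCV has them. Camera axes: x right, y down, z forward; pixel columns grow to the right and rows downward; lengths in m; the calibration is good to about 2 mm. A picture is of the moment at which its call begins. There is no depth.
- ctrl.hand_in(): hands the job in, once; it reports no verdict.
Trained networks look in a picture, given as the dict that the camera call returned (one of the last four; its "shot" number tells which), for a name from the list of things; names that differ only in an ending like _2 or _b are one class to them, and where a whole thing is asked for, a point or a joint stands for the part that bears it (a point fixed in the world has none). Each returns a list of dicts, best first, with "confidence" (0 to 1); they miss things now and then, are a little off and sometimes report something else, mostly with a low value. They report only what shows in the picture. A call takes as long as a camera call. They do not tell look-alikes from the thing itself.
- ctrl.boxes_of(name, picture): "point" ([column, row] in pixels, amid what is visible of it).
- ctrl.trace(name, picture): "pixels" (480x640 bool, what is visible of it) and "point" ([column, row] in pixels, amid what is visible of it).
The state is a dict: "time_s": time; "qpos": joint angles; "joint_vel": joint speeds; "tau": joint torques, N m; "ee_pos": TCP position; "eef_rot": TCP orientation; "force": force on the tool from outside, world axes, zero at the start; "moment": the same for the moment, N m; "grip_width": finger opening in m.
Only numpy, scipy, OpenCV 4.12 (cv2) and the standard library are available. Lean on these libraries where they do the work, as an engineer would, in place of code of your own. Each camera call takes 0.05 s, during which the arm holds its last target.

TASK

On the green rubber mat, roll the bronze check-valve body sideways onto the yellow painted line by pushing its top with the fingertips, until it lies still along the line with its middle axis over the paint and both ends within the line's length. Roll it, don't drag it; do not pick it up or stand it on end, and leave the orange cap and the other fittings where they are. Finish with the robot clear of everything.

Things in the scene. Friction and masses are not known exactly. Their poses are not given: they have to be found in the camera images.
- valve: Bronze check-valve body, a plain lying cylinder, 42 mm diameter, 90 mm long, 0.35 to 0.65 kg, dark ports in its ends, two dark rings, a white stripe along its side (on top at the start). Origin at its centre, 21 mm above the mat's top (its top is 45 mm above the bench); x is the cylinder axis, y and z turn as it rolls. Starts within 4 degrees of parallel to the line, 60 to 95 mm to either side of it.
- valve_mid (a point): Centre of the valve body (same point and axes as valve). The valve rolls easily, but the rubber stops it within a few mm when let go at slow speed; rolled by a fingertip resting on its top without slipping, it travels half as far as the fingertip.
- mat: Dark green rubber mat fixed to the bench, 240 mm (its x) by 300 mm (its y), 3 mm thick; origin at the centre of its underside.
- line (a point): Middle of the yellow painted line, on the mat's top face (3 mm above the bench). The line is 200 mm long along this point's x, and 14 mm wide along its y; z is up. The valve must end with its axis over this line.
- cap: Orange plastic coupler cap standing on the mat on the other side of the line from the valve, 40 mm in diameter, 28 mm high; origin at the centre of its underside. Leave alone.
- tee: Grey cast-iron tee fitting lying on the bench left of the mat, 96 mm by 69 mm, 44 mm high; origin under the crossing of its bores. Leave alone.
- nut: Polished steel hexagonal swivel nut, 36 mm across flats, 36 mm high, on the bench left of the mat; origin at the centre of its underside. Leave alone.
- plug: Brass hexagon plug, 24 mm across flats, 32 mm high, on the bench right of the mat; origin at the centre of its underside. Leave alone.
- adapter: Steel straight adapter standing on end, 34 mm across flats, 56 mm high, on the bench right of the mat; origin at the centre of its underside. Leave alone.
- jar: Closed jar, 64 mm in diameter, 70 mm high, on the bench far right; origin at the centre of its underside. Leave alone.
Things that resemble listed ones, but are neither listed nor needed, are in the scene too. What is shaped like the valve but blue or turquoise is not meant.

How it is judged:
By the outcome, as a careful person would: the job done as asked, in the order asked, and still so for the second after the job is handed in, with the robot touching nothing.
It also fails if it takes over 58 s, if anything falls off the work surface, if the arm or the gripper's body presses on something with over 40 N, if the wrist force passes 120 N, or if a joint passes its speed limit or range.

## Working session

There is one attempt and no reset: what is moved stays moved. The work goes in short steps, Python scripts to look and compute and a tool call to move; the robot and the scene stay as the last step left them, time stands still between calls to the robot, and variables do not carry over. Pictures are saved under pics/ and viewed, and the job is handed in when it is done.

Besides the shell and the picture viewer there is one more tool, called after "Call:" in YAML: its name, and indented under it one key for each argument. play_rows: Moves the arm, as the interface text tells. Its arguments: {"type":"object","properties":{"twist":{"type":"array"},"travel":{"type":"array"},"grip":{"type":"array"},"force":{"type":"number"}},"required":["twist","travel","grip"]}

```bash
mkdir -p pics; ls; python3 - <<'E'
from station import ctrl
import cv2
o=ctrl.get_obs();print(o['time_s'],o['ee_pos'],o['eef_rot'],o['grip_width'],ctrl.tip_reach)
for n in('top','side'):
    p=ctrl.camera(n);cv2.imwrite(f'pics/{n}0.png',p['img'][:,:,::-1])
    print({k:v for k,v in p.items() if k!='img'})
    for t in('valve','line','mat','cap'):
        try: print(n,t,[(d['point'],round(d['confidence'],2)) for d in ctrl.boxes_of(t,p)])
        except Exception as e: print(t,e)
E
```

```text
pics
0.0 [ 0.19819233 -0.51276517  0.21285536] [-1.57199949e+00  7.40654226e-05 -2.77278960e+00] 0.09382088219405124 0.008
{'vfov': 51.57905420846778, 'cx': 318.5006522453093, 'cy': 235.45110452632926, 'k1': -0.12333877557850613, 'rvec': array([ 2.16453885, -2.17386668,  0.12047764]), 'tvec': array([-0.05904626,  0.47098611,  1.27516935]), 'shot': 1}
top valve [([235.0, 298.9], 0.82), ([248.9, 200.8], 0.72), ([332.4, 284.9], 0.66)]
top line [([279.7, 194.1], 0.73), ([249.1, 206.6], 0.39)]
top mat [([279.4, 193.5], 0.74)]
top cap [([299.9, 180.4], 0.78), ([446.6, 225.1], 0.19)]
{'vfov': 56.899821038001654, 'cx': 315.0993245965286, 'cy': 241.868904740014, 'k1': -0.02585476561051907, 'rvec': array([ 0.22374732, -2.63562079,  1.50555069]), 'tvec': array([0.46795662, 0.10581752, 0.97965778]), 'shot': 2}
side valve [([376.7, 247.6], 0.86), ([269.7, 289.5], 0.74), ([379.5, 312.8], 0.56), ([298.1, 190.0], 0.35)]
side line [([261.3, 282.2], 0.7), ([171.6, 398.7], 0.67)]
side mat [([259.0, 279.9], 0.59)]
side cap [([258.4, 260.7], 0.53)]
```

View pics/top0.png

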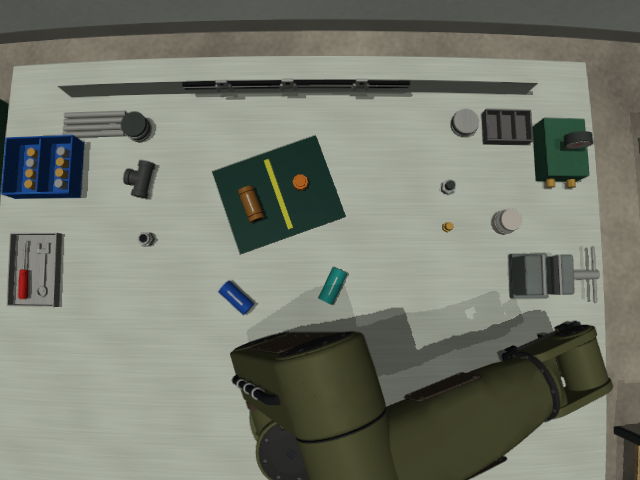

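View pics/side0.png

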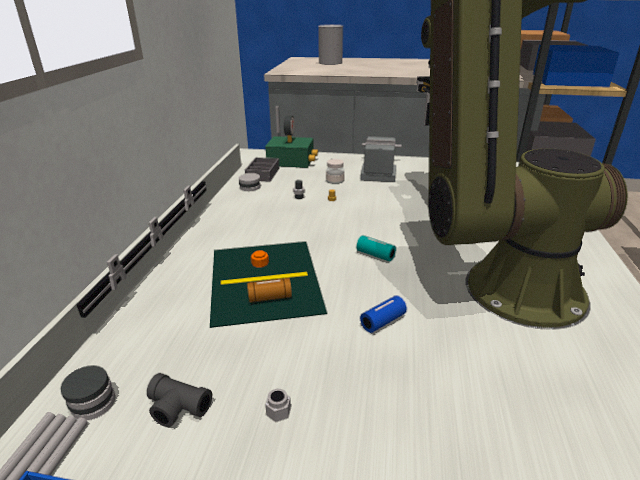

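The top view shows the bronze valve at about (250,203), left of the yellow line, which runs from (267,160) to (290,228). The cap is at (300,182) on the far side. The blue and teal look-alikes are off the mat. Next I measure all of these precisely.

```bash
cat > h.py <<'E'
import numpy as np, cv2
from scipy.optimize import least_squares
def f(p): return 240/np.tan(np.radians(p['vfov']/2))
def proj(p,X):
    R=cv2.Rodrigues(p['rvec'])[0];c=np.atleast_2d(X)@R.T+p['tvec'];s=c[:,:2]/c[:,2:]
    s=s*(1+p['k1']*(s**2).sum(1,keepdims=True));return s*f(p)+[p['cx'],p['cy']]
def unproj(p,uv,z):
    uv=np.atleast_2d(uv).astype(float);F=f(p);K=np.array([[F,0,p['cx']],[0,F,p['cy']],[0,0,1]])
    d=cv2.undistortPoints(uv[:,None],K,np.array([p['k1'],0,0,0]))[:,0]
    R=cv2.Rodrigues(p['rvec'])[0];o=-R.T@p['tvec'];r=np.c_[d,np.ones(len(d))]@R
    t=(z-o[2])/r[:,2];return o+t[:,None]*r
def hsv(p): return cv2.cvtColor(p['img'],cv2.COLOR_RGB2HSV)
def near(m,uv,rad):
    yy,xx=np.nonzero(m);k=np.hypot(xx-uv[0],yy-uv[1])<rad;o=np.zeros_like(m);o[yy[k],xx[k]]=True;return o
def line_fit(p):
    H=hsv(p);m=(H[...,0]>=24)&(H[...,0]<=34)&(H[...,1]>150)&(H[...,2]>110)
    n,l,s,c=cv2.connectedComponentsWithStats(m.astype(np.uint8));i=1+np.argmax(s[1:,4])
    ys,xs=np.nonzero(l==i);P=unproj(p,np.c_[xs,ys],.003)[:,:2]
    mid=P.mean(0);u=np.linalg.svd(P-mid,full_matrices=False)[2][0]
    t=(P-mid)@u;mid=mid+u*(t.max()+t.min())/2
    return mid,u*np.sign(u[0]),t.max()-t.min(),len(xs)
def vmodel(q,z=.024,r=.021,h=.045):
    x,y,a=q;u=np.array([np.cos(a),np.sin(a),0]);v=np.array([-u[1],u[0],0])
    th=np.linspace(0,2*np.pi,40)
    return np.vstack([np.array([x,y,z])+s*h*u+r*(np.cos(t)*v+np.sin(t)*np.array([0,0,1])) for s in(-1,1) for t in th])
def hullmask(p,q,S=4):
    pts=cv2.convexHull(proj(p,vmodel(q)).astype(np.float32));m=np.zeros((480,640),np.uint8)
    cv2.fillPoly(m,[np.round(pts*16).astype(np.int32)],255,lineType=cv2.LINE_AA,shift=4);return cv2.GaussianBlur(m.astype(float)/255,(0,0),1.2)
def valve_fit(ps,masks,q0):
    B=[cv2.GaussianBlur(m.astype(float),(0,0),1.2) for m in masks]
    w=[b*0+1 for b in B]
    def cost(q):
        q=np.array(q)*[.01,.01,.05]+q0
        return sum(((hullmask(p,q)-b)**2).sum() for p,b in zip(ps,B))
    from scipy.optimize import minimize
    r=minimize(cost,[0,0,0],method='Nelder-Mead',options=dict(initial_simplex=[[0,0,0],[.5,0,0],[0,.5,0],[0,0,.8]],xatol=.005,fatol=.01))
    return r.x*[.01,.01,.05]+q0,r.fun
E
python3 - <<'E'
from station import ctrl
from h import *
T,S=ctrl.camera('top'),ctrl.camera('side')
for n,p,g in(('top',T,(249,203)),('side',S,(270,290))):
    mid,u,L,N=line_fit(p);print(n,'line',mid,u,np.degrees(np.arctan2(u[1],u[0])),L,N)
    d=[d for d in ctrl.trace('valve',p) if np.hypot(*(np.array(d['point'])-g))<15]
    print([(x['confidence'],x['pixels'].sum(),x['point']) for x in d])
    m=d[0]['pixels']; np.save(f'm_{n}.npy',m)
    q0=np.r_[unproj(p,d[0]['point'],.03)[0][:2],np.arctan2(u[1],u[0])]
    q,c=valve_fit([p],[m],q0);print('fit',q,np.degrees(q[2]),c)
    if n=='top':M,qT=m,q
q,c=valve_fit([T,S],[M,m],qT);print('both',q,np.degrees(q[2]),c)
for n,p in(('top',T),('side',S)):
    for t in('cap','mat'):
        d=ctrl.boxes_of(t,p)[0];print(n,t,unproj(p,d['point'],.014 if t=='cap' else .003))
    im=p['img'][:,:,::-1].copy();cv2.polylines(im,[cv2.convexHull(proj(p,vmodel(q)).astype(np.float32)).astype(int)],True,(255,0,255))
    x,y=(250,195) if n=='top' else (265,285)
    cv2.imwrite(f'pics/fit_{n}.png',cv2.resize(im[y-75:y+75,x-75:x+75],(600,600),interpolation=cv2.INTER_NEAREST))
E
```

```text
top line [0.58829107 0.04789398] [0.94220717 0.3350308 ] 19.57441118377662 0.19961262996857498 374
[(0.92, np.int64(572), [249.5, 202.5])]
fit [0.55589238 0.11876134 0.37535296] 21.506140494759084 8.356164080373645
side line [0.58570255 0.05121025] [0.94332055 0.33188303] 19.383107385250565 0.19893282772547288 364
[(0.72, np.int64(850), [269.3, 290.5])]
fit [0.55457632 0.11855749 0.36936069] 21.162808826798244 6.825109025719738
both [0.55475588 0.11867503 0.36772605] 21.06915086128879 18.98909076382739
top cap [[ 0.62518153 -0.01389689  0.014     ]]
top mat [[0.58921116 0.04539259 0.003     ]]
side cap [[ 0.50342332 -0.57966732  0.014     ]]
side mat [[0.59282331 0.06050104 0.003     ]]
```

Call:
play_rows:
  twist:
    - [0, 0, 0.083]
    - [0, 0, 0.083]
    - [0, 0, 0.083]
    - [0, 0, 0.083]
    - [0, 0, 0.083]
    - [0, 0, 0.083]
    - [0, 0, 0.083]
    - [0, 0, 0.083]
    - [0, 0, 0.083]
    - [0, 0, 0.083]
    - [0, 0, 0.083]
    - [0, 0, 0.083]
  travel:
    - [0.32, 0.58, 0]
    - [0.32, 0.58, 0]
    - [0.32, 0.58, 0]
    - [0.32, 0.58, 0]
    - [0.32, 0.58, 0]
    - [0.32, 0.58, 0]
    - [0.32, 0.58, 0]
    - [0.32, 0.58, 0]
    - [0.32, 0.58, 0]
    - [0.32, 0.58, 0]
    - [0.32, 0.58, 0]
    - [0.32, 0.58, 0]
  grip: [0, 0, 0, 0, 0, 0, 0, 0, 0, 0, 0, 0]

```text
time_s: 2.1
ee_pos: [0.3908, -0.1638, 0.2137]
eef_rot: [-1.57, -0.0, -1.203]
force: [0.5, -0.3, -0.6]
grip_width: 0.0469
```

View pics/fit_top.png

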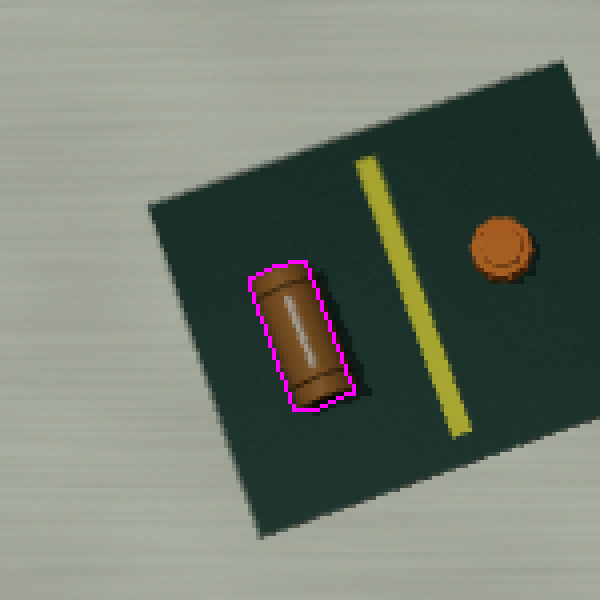

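View pics/fit_side.png

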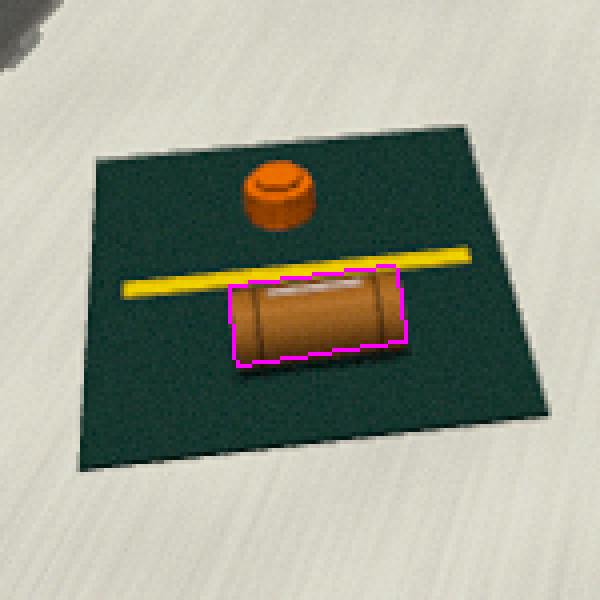

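The fits overlay the valve well in both views, and the line runs clear at n=0, with the valve about 76 mm to its left. I'll go to above the valve, 6 mm behind its top.

Call:
play_rows:
  twist:
    - [0, 0, 0]
    - [0, 0, 0]
    - [0, 0, 0]
    - [0, 0, 0]
    - [0, 0, 0]
    - [0, 0, 0]
    - [0, 0, 0]
    - [0, 0, 0]
    - [0, 0, 0]
    - [0, 0, 0]
    - [0, 0, 0]
    - [0, 0, 0]
  travel:
    - [0.294, 0.524, 0]
    - [0.294, 0.524, 0]
    - [0.294, 0.524, 0]
    - [0.294, 0.524, 0]
    - [0.294, 0.524, 0]
    - [0.294, 0.524, 0]
    - [0.294, 0.524, 0]
    - [0.294, 0.524, 0]
    - [0.294, 0.524, 0]
    - [0.294, 0.524, 0]
    - [0.294, 0.524, 0]
    - [0, 0, 0]
  grip: [0, 0, 0, 0, 0, 0, 0, 0, 0, 0, 0, 0]

```text
time_s: 3.3
ee_pos: [0.5527, 0.1256, 0.2129]
eef_rot: [-1.571, 0.0, -1.206]
force: [-0.2, -0.7, -0.5]
grip_width: 0.0469
```

Call:
play_rows:
  twist:
    - [0, 0, 0]
    - [0, 0, 0]
    - [0, 0, 0]
    - [0, 0, 0]
    - [0, 0, 0]
    - [0, 0, 0]
    - [0, 0, 0]
    - [0, 0, 0]
    - [0, 0, 0]
    - [0, 0, 0]
    - [0, 0, 0]
    - [0, 0, 0]
  travel:
    - [0, 0, -0.3]
    - [0, 0, -0.3]
    - [0, 0, -0.3]
    - [0, 0, -0.3]
    - [0, 0, -0.3]
    - [0, 0, -0.3]
    - [0, 0, -0.3]
    - [0, 0, -0.3]
    - [0, 0, -0.3]
    - [0, 0, -0.2]
    - [0, 0, 0]
    - [0, 0, 0]
  grip: [0, 0, 0, 0, 0, 0, 0, 0, 0, 0, 0, 0]

```text
time_s: 4.5
ee_pos: [0.5521, 0.123, 0.0689]
eef_rot: [-1.57, -0.0, -1.208]
force: [-0.3, -0.4, 0.1]
grip_width: 0.047
```

```bash
python3 - <<'E'
from station import ctrl
from h import *
o=ctrl.get_obs();print(o['time_s'],o['ee_pos'],o['eef_rot'],o['grip_width'],o['force'])
for n,x,y in(('top',250,195),('side',270,270)):
    p=ctrl.camera(n);cv2.imwrite(f'pics/{n}1.png',cv2.resize(p['img'][y-75:y+75,x-100:x+100,::-1],(800,600),interpolation=cv2.INTER_CUBIC))
E
```

```text
4.5 [0.55212735 0.12302076 0.06891978] [-1.57044070e+00 -1.19656607e-04 -1.20840931e+00] 0.046968625933254515 [-0.25454013 -0.36146442  0.09871389]
```

View pics/side1.png

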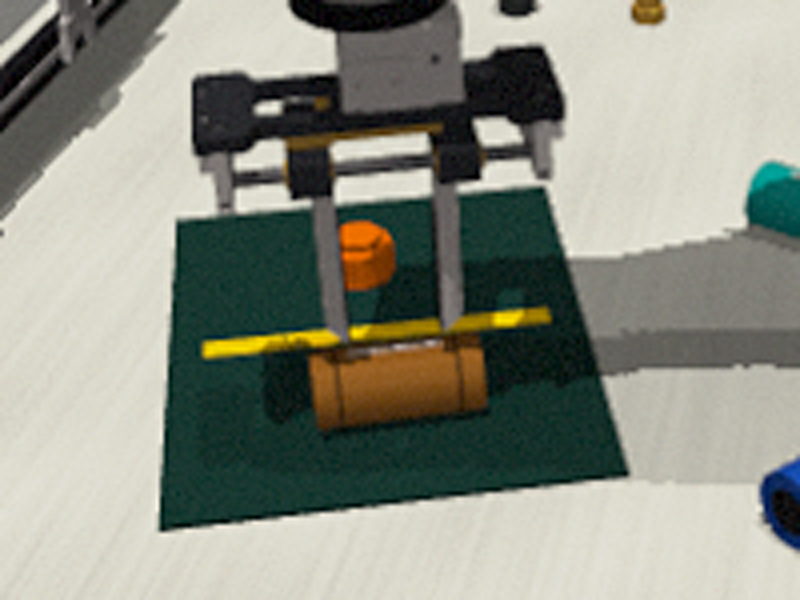

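View pics/top1.png

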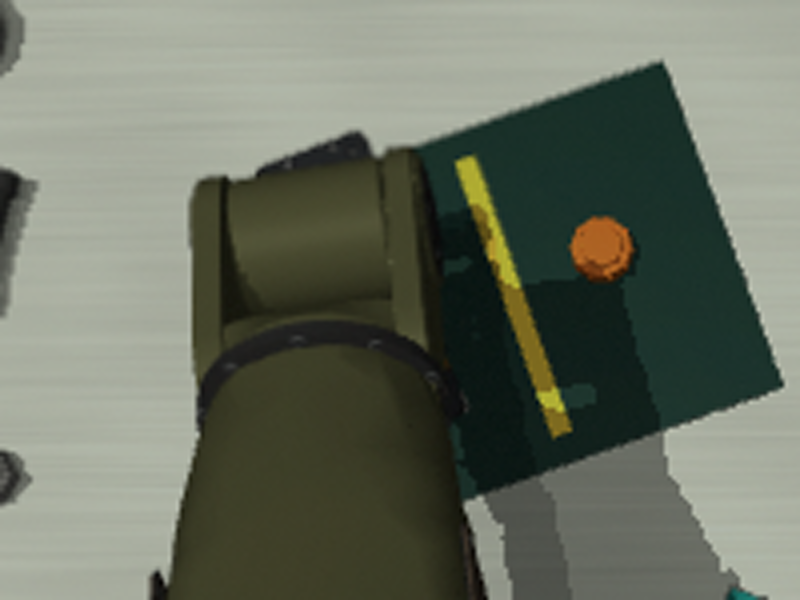

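The side view shows both fingertips hanging just above the valve top, spread along its axis. The arm hides the valve from the top camera. I'll descend gently to contact.

Call:
play_rows:
  twist:
    - [0, 0, 0]
    - [0, 0, 0]
    - [0, 0, 0]
    - [0, 0, 0]
    - [0, 0, 0]
    - [0, 0, 0]
    - [0, 0, 0]
    - [0, 0, 0]
  travel:
    - [0, 0, -0.1]
    - [0, 0, -0.1]
    - [0, 0, -0.04]
    - [0, 0, -0.02]
    - [0, 0, -0.02]
    - [0, 0, -0.02]
    - [0, 0, 0]
    - [0, 0, 0]
  grip: [0, 0, 0, 0, 0, 0, 0, 0]

```text
time_s: 5.4
ee_pos: [0.552, 0.1232, 0.0535]
eef_rot: [-1.571, -0.0, -1.208]
force: [-0.6, -0.8, 0.6]
grip_width: 0.0469
```

Call:
play_rows:
  twist:
    - [0, 0, 0]
    - [0, 0, 0]
    - [0, 0, 0]
  travel:
    - [0, 0, -0.02]
    - [0, 0, 0]
    - [0, 0, 0]
  grip: [0, 0, 0]

```text
time_s: 5.7
ee_pos: [0.5522, 0.1232, 0.0531]
eef_rot: [-1.57, -0.0, -1.208]
force: [-1.9, -0.8, 6.8]
grip_width: 0.0469
```

Call:
play_rows:
  twist:
    - [0, 0, 0]
    - [0, 0, 0]
    - [0, 0, 0]
    - [0, 0, 0]
    - [0, 0, 0]
    - [0, 0, 0]
    - [0, 0, 0]
    - [0, 0, 0]
    - [0, 0, 0]
    - [0, 0, 0]
  travel:
    - [0.02, -0.051, 0]
    - [0.02, -0.051, 0]
    - [0.02, -0.051, 0]
    - [0.02, -0.051, 0]
    - [0.02, -0.051, 0]
    - [0.02, -0.051, 0]
    - [0.02, -0.051, 0]
    - [0.02, -0.051, 0]
    - [0, 0, 0]
    - [0, 0, 0]
  grip: [0, 0, 0, 0, 0, 0, 0, 0, 0, 0]

```text
time_s: 6.7
ee_pos: [0.5602, 0.1026, 0.0531]
eef_rot: [-1.57, -0.0, -1.208]
force: [-1.8, -0.8, 6.4]
grip_width: 0.0469
```

```bash
cat > look.py <<'E'
from station import ctrl
from h import *
import sys
tag=sys.argv[1]; q0=np.array([float(v) for v in sys.argv[2:4]]+[np.radians(21)])
cams=sys.argv[4:] or ['side']
o=ctrl.get_obs();print(o['time_s'],o['ee_pos'].round(4),o['force'].round(1))
L=np.array([.587,.0495]);u=np.array([np.cos(np.radians(19.5)),np.sin(np.radians(19.5))]);n=np.array([-u[1],u[0]])
for c in cams:
    p=ctrl.camera(c);g=proj(p,[q0[0],q0[1],.024])[0]
    d=[d for d in ctrl.trace('valve',p) if np.hypot(*(np.array(d['point'])-g))<25]
    im=p['img'][:,:,::-1].copy()
    if d:
        m=d[0]['pixels'];q,cst=valve_fit([p],[m],q0)
        r=q[:2]-L;e=o['ee_pos'][:2]-q[:2]
        print(c,'conf',d[0]['confidence'],m.sum(),'q',q[:2].round(4),np.degrees(q[2]).round(2),'cost',round(cst,1),'along,n mm',(r@u*1e3).round(1),(r@n*1e3).round(1),'tip-valve n',(e@n*1e3).round(1))
        cv2.polylines(im,[cv2.convexHull(proj(p,vmodel(q)).astype(np.float32)).astype(int)],True,(255,0,255))
    else: print(c,'not found')
    x,y=np.array(g).astype(int)
    cv2.imwrite(f'pics/{tag}_{c}.png',cv2.resize(im[y-60:y+60,x-80:x+80],(800,600),interpolation=cv2.INTER_NEAREST))
E
python3 look.py s1 .559 .108
```

```text
6.7 [0.5602 0.1026 0.0531] [-1.8 -0.8  6.4]
side conf 0.95 804 q [0.5581 0.1083] 20.62 cost 18.5 along,n mm -7.7 65.0 tip-valve n -6.0
```

View pics/s1_side.png

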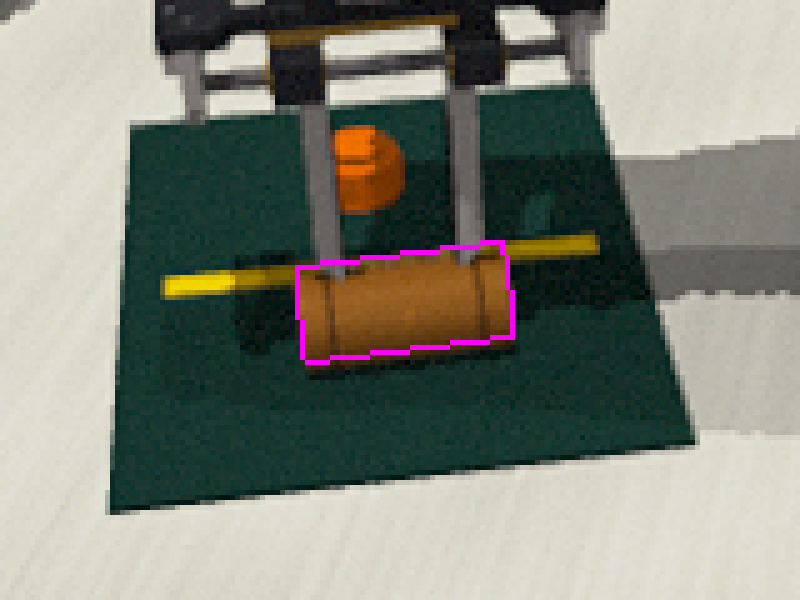

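The valve rolled 11 mm with no slip: the tip moved 22 mm and the stripe turned over the top. Next is a lift, a 12 mm step back, and another stroke.

Call:
play_rows:
  twist:
    - [0, 0, 0]
    - [0, 0, 0]
    - [0, 0, 0]
    - [0, 0, 0]
    - [0, 0, 0]
    - [0, 0, 0]
    - [0, 0, 0]
  travel:
    - [0, 0, 0.16]
    - [0, 0, 0]
    - [-0.043, 0.112, 0]
    - [-0.043, 0.112, 0]
    - [0, 0, -0.12]
    - [0, 0, -0.04]
    - [0, 0, 0]
  grip: [0, 0, 0, 0, 0, 0, 0]

```text
time_s: 7.5
ee_pos: [0.5558, 0.114, 0.0529]
eef_rot: [-1.571, -0.0, -1.208]
force: [-4.2, -1.0, 11.5]
grip_width: 0.0469
```

```bash
python3 look.py s2 .559 .108
```

```text
7.5 [0.5558 0.114  0.0529] [-4.2 -1.  11.5]
side conf 0.82 830 q [0.5586 0.1077] 21.14 cost 23.5 along,n mm -7.4 64.3 tip-valve n 6.9
```

Call:
play_rows:
  twist:
    - [0, 0, 0]
    - [0, 0, 0]
    - [0, 0, 0]
    - [0, 0, 0]
    - [0, 0, 0]
    - [0, 0, 0]
    - [0, 0, 0]
    - [0, 0, 0]
    - [0, 0, 0]
    - [0, 0, 0]
  travel:
    - [0.022, -0.058, 0]
    - [0.022, -0.058, 0]
    - [0.022, -0.058, 0]
    - [0.022, -0.058, 0]
    - [0.022, -0.058, 0]
    - [0.022, -0.058, 0]
    - [0.022, -0.058, 0]
    - [0.022, -0.058, 0]
    - [0, 0, 0]
    - [0, 0, 0]
  grip: [0, 0, 0, 0, 0, 0, 0, 0, 0, 0]

```text
time_s: 8.6
ee_pos: [0.5649, 0.0906, 0.053]
eef_rot: [-1.57, -0.0, -1.208]
force: [-1.9, -1.7, 9.4]
grip_width: 0.0468
```

```bash
python3 look.py s3 .563 .096
```

```text
8.6 [0.5649 0.0906 0.053 ] [-1.9 -1.7  9.4]
side conf 0.72 779 q [0.5641 0.0977] 20.83 cost 24.0 along,n mm -5.5 53.1 tip-valve n -7.0
```

Call:
play_rows:
  twist:
    - [0, 0, 0]
    - [0, 0, 0]
    - [0, 0, 0]
    - [0, 0, 0]
    - [0, 0, 0]
    - [0, 0, 0]
    - [0, 0, 0]
  travel:
    - [0, 0, 0.16]
    - [0, 0, 0]
    - [-0.043, 0.112, 0]
    - [-0.043, 0.112, 0]
    - [0, 0, -0.12]
    - [0, 0, -0.04]
    - [0, 0, 0]
  grip: [0, 0, 0, 0, 0, 0, 0]

```text
time_s: 9.4
ee_pos: [0.5603, 0.102, 0.053]
eef_rot: [-1.571, -0.0, -1.208]
force: [-3.3, -0.4, 11.7]
grip_width: 0.0469
```

```bash
python3 look.py s4 .563 .096
```

```text
9.4 [0.5603 0.102  0.053 ] [-3.3 -0.4 11.7]
side conf 0.85 766 q [0.5632 0.098 ] 22.79 cost 35.6 along,n mm -6.3 53.7 tip-valve n 4.7
```

Call:
play_rows:
  twist:
    - [0, 0, 0]
    - [0, 0, 0]
    - [0, 0, 0]
    - [0, 0, 0]
    - [0, 0, 0]
    - [0, 0, 0]
    - [0, 0, 0]
    - [0, 0, 0]
    - [0, 0, 0]
    - [0, 0, 0]
  travel:
    - [0.021, -0.056, 0]
    - [0.021, -0.056, 0]
    - [0.021, -0.056, 0]
    - [0.021, -0.056, 0]
    - [0.021, -0.056, 0]
    - [0.021, -0.056, 0]
    - [0.021, -0.056, 0]
    - [0.021, -0.056, 0]
    - [0, 0, 0]
    - [0, 0, 0]
  grip: [0, 0, 0, 0, 0, 0, 0, 0, 0, 0]

```text
time_s: 10.5
ee_pos: [0.5691, 0.0794, 0.053]
eef_rot: [-1.57, -0.001, -1.208]
force: [-1.1, -1.6, 9.3]
grip_width: 0.0469
```

Call:
play_rows:
  twist:
    - [0, 0, 0]
    - [0, 0, 0]
    - [0, 0, 0]
    - [0, 0, 0]
    - [0, 0, 0]
    - [0, 0, 0]
    - [0, 0, 0]
  travel:
    - [0, 0, 0.16]
    - [0, 0, 0]
    - [-0.043, 0.112, 0]
    - [-0.043, 0.112, 0]
    - [0, 0, -0.12]
    - [0, 0, -0.04]
    - [0, 0, 0]
  grip: [0, 0, 0, 0, 0, 0, 0]

```text
time_s: 11.2
ee_pos: [0.5645, 0.0908, 0.0529]
eef_rot: [-1.57, -0.0, -1.208]
force: [-3.6, -1.9, 11.1]
grip_width: 0.0469
```

```bash
python3 look.py s5 .568 .086
```

```text
11.2 [0.5645 0.0908 0.0529] [-3.6 -1.9 11.1]
side conf 0.65 750 q [0.567  0.0858] 21.22 cost 27.0 along,n mm -6.8 40.9 tip-valve n 5.6
```

View pics/s5_side.png

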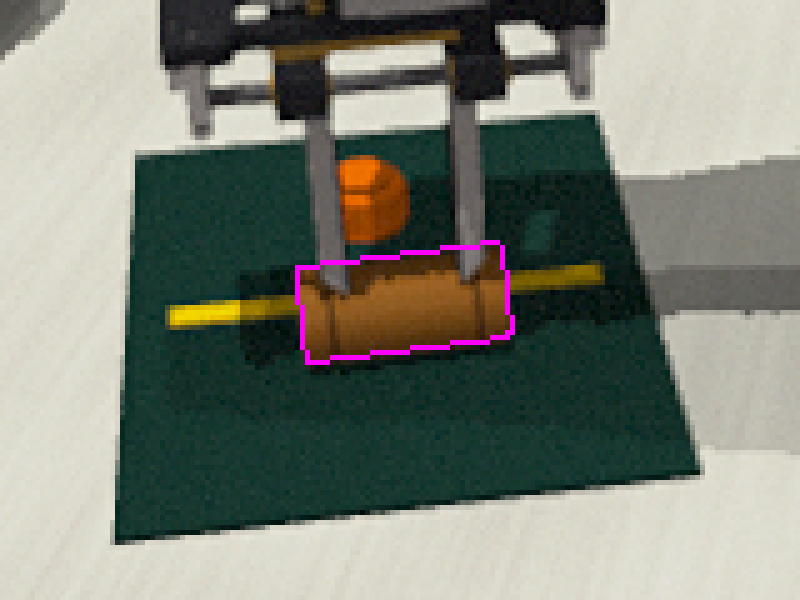

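The valve is tracking well and is now about 41 mm from the line, still parallel. Two more strokes follow.

Call:
play_rows:
  twist:
    - [0, 0, 0]
    - [0, 0, 0]
    - [0, 0, 0]
    - [0, 0, 0]
    - [0, 0, 0]
    - [0, 0, 0]
    - [0, 0, 0]
    - [0, 0, 0]
    - [0, 0, 0]
    - [0, 0, 0]
  travel:
    - [0.021, -0.056, 0]
    - [0.021, -0.056, 0]
    - [0.021, -0.056, 0]
    - [0.021, -0.056, 0]
    - [0.021, -0.056, 0]
    - [0.021, -0.056, 0]
    - [0.021, -0.056, 0]
    - [0.021, -0.056, 0]
    - [0, 0, 0]
    - [0, 0, 0]
  grip: [0, 0, 0, 0, 0, 0, 0, 0, 0, 0]

```text
time_s: 12.3
ee_pos: [0.5732, 0.0682, 0.053]
eef_rot: [-1.57, -0.001, -1.208]
force: [-1.3, -0.3, 9.4]
grip_width: 0.0469
```

Call:
play_rows:
  twist:
    - [0, 0, 0]
    - [0, 0, 0]
    - [0, 0, 0]
    - [0, 0, 0]
    - [0, 0, 0]
    - [0, 0, 0]
    - [0, 0, 0]
  travel:
    - [0, 0, 0.16]
    - [0, 0, 0]
    - [-0.043, 0.112, 0]
    - [-0.043, 0.112, 0]
    - [0, 0, -0.12]
    - [0, 0, -0.04]
    - [0, 0, 0]
  grip: [0, 0, 0, 0, 0, 0, 0]

```text
time_s: 13.0
ee_pos: [0.5685, 0.0796, 0.0529]
eef_rot: [-1.571, -0.0, -1.208]
force: [-4.1, -1.7, 11.2]
grip_width: 0.0469
```

```bash
python3 look.py s6 .572 .075
```

```text
13.0 [0.5685 0.0796 0.0529] [-4.1 -1.7 11.2]
side conf 0.66 718 q [0.5708 0.0748] 21.22 cost 37.8 along,n mm -6.8 29.2 tip-valve n 5.3
```

Call:
play_rows:
  twist:
    - [0, 0, 0]
    - [0, 0, 0]
    - [0, 0, 0]
    - [0, 0, 0]
    - [0, 0, 0]
    - [0, 0, 0]
    - [0, 0, 0]
    - [0, 0, 0]
    - [0, 0, 0]
    - [0, 0, 0]
  travel:
    - [0.021, -0.056, 0]
    - [0.021, -0.056, 0]
    - [0.021, -0.056, 0]
    - [0.021, -0.056, 0]
    - [0.021, -0.056, 0]
    - [0.021, -0.056, 0]
    - [0.021, -0.056, 0]
    - [0.021, -0.056, 0]
    - [0, 0, 0]
    - [0, 0, 0]
  grip: [0, 0, 0, 0, 0, 0, 0, 0, 0, 0]

```text
time_s: 14.1
ee_pos: [0.5773, 0.057, 0.053]
eef_rot: [-1.57, -0.001, -1.208]
force: [-0.9, -0.9, 10.4]
grip_width: 0.0468
```

Call:
play_rows:
  twist:
    - [0, 0, 0]
    - [0, 0, 0]
    - [0, 0, 0]
    - [0, 0, 0]
    - [0, 0, 0]
    - [0, 0, 0]
    - [0, 0, 0]
  travel:
    - [0, 0, 0.16]
    - [0, 0, 0]
    - [-0.043, 0.112, 0]
    - [-0.043, 0.112, 0]
    - [0, 0, -0.12]
    - [0, 0, -0.04]
    - [0, 0, 0]
  grip: [0, 0, 0, 0, 0, 0, 0]

```text
time_s: 14.8
ee_pos: [0.5726, 0.0684, 0.0529]
eef_rot: [-1.57, -0.0, -1.208]
force: [-2.9, -0.7, 10.3]
grip_width: 0.0471
```

```bash
python3 look.py s7 .577 .064
```

```text
14.8 [0.5726 0.0684 0.0529] [-2.9 -0.7 10.3]
side conf 0.63 700 q [0.5761 0.0634] 20.97 cost 36.9 along,n mm -5.6 16.7 tip-valve n 5.9
```

View pics/s7_side.png

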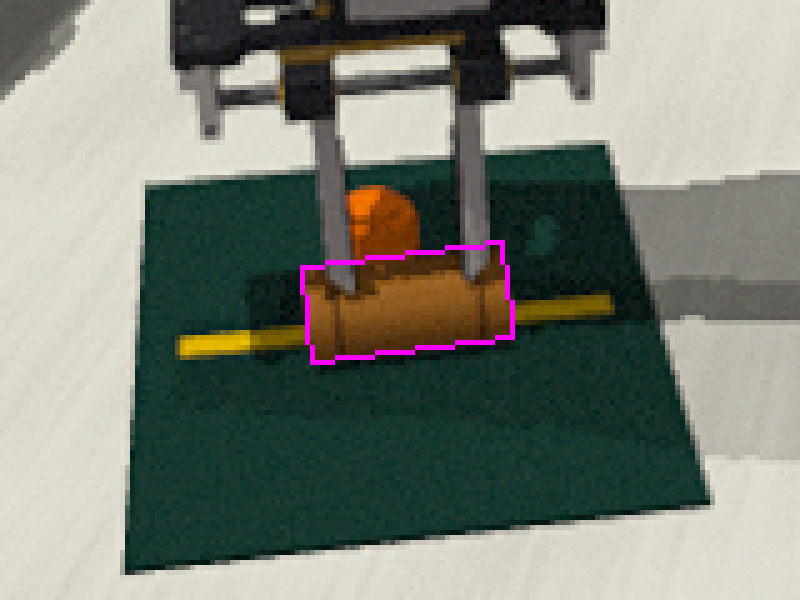

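Call:
play_rows:
  twist:
    - [0, 0, -0.004]
    - [0, 0, -0.004]
    - [0, 0, -0.004]
    - [0, 0, -0.004]
    - [0, 0, -0.004]
    - [0, 0, -0.004]
    - [0, 0, -0.004]
    - [0, 0, -0.004]
    - [0, 0, 0]
    - [0, 0, 0]
  travel:
    - [0.019, -0.051, 0]
    - [0.019, -0.051, 0]
    - [0.019, -0.051, 0]
    - [0.019, -0.051, 0]
    - [0.019, -0.051, 0]
    - [0.019, -0.051, 0]
    - [0.019, -0.051, 0]
    - [0.019, -0.051, 0]
    - [0, 0, 0]
    - [0, 0, 0]
  grip: [0, 0, 0, 0, 0, 0, 0, 0, 0, 0]

```text
time_s: 15.9
ee_pos: [0.5807, 0.0479, 0.053]
eef_rot: [-1.569, -0.001, -1.258]
force: [-0.6, -0.1, 9.1]
grip_width: 0.0471
```

Call:
play_rows:
  twist:
    - [0, 0, 0]
    - [0, 0, 0]
    - [0, 0, 0]
    - [0, 0, 0]
    - [0, 0, 0]
    - [0, 0, 0]
    - [0, 0, 0]
    - [0, 0, 0]
    - [0, 0, 0]
    - [0, 0, 0]
    - [0, 0, 0]
    - [0, 0, 0]
  travel:
    - [0, 0, 0.2]
    - [0, 0, 0.4]
    - [0, 0, 0.6]
    - [0, 0, 0.6]
    - [0, 0, 0.6]
    - [0, 0, 0.6]
    - [0, -0.6, 0.3]
    - [-0.2, -0.6, 0]
    - [-0.2, -0.6, 0]
    - [-0.2, -0.6, 0]
    - [-0.2, -0.6, 0]
    - [0, 0, 0]
  grip: [0, 0, 0, 0, 0, 0, 0, 0, 0, 0, 0, 0]

```text
time_s: 17.1
ee_pos: [0.5391, -0.1046, 0.2176]
eef_rot: [-1.571, -0.0, -1.262]
force: [0.3, -0.6, -0.2]
grip_width: 0.0467
```

```bash
python3 look.py s8 .580 .053 side top
```

```text
17.1 [ 0.5391 -0.1046  0.2176] [ 0.3 -0.6 -0.2]
side conf 0.82 731 q [0.58   0.0518] 21.21 cost 16.0 along,n mm -5.8 4.5 tip-valve n -133.8
top conf 0.92 591 q [0.5824 0.0508] 22.19 cost 6.5 along,n mm -3.9 2.8 tip-valve n -132.1
```

View pics/s8_side.png

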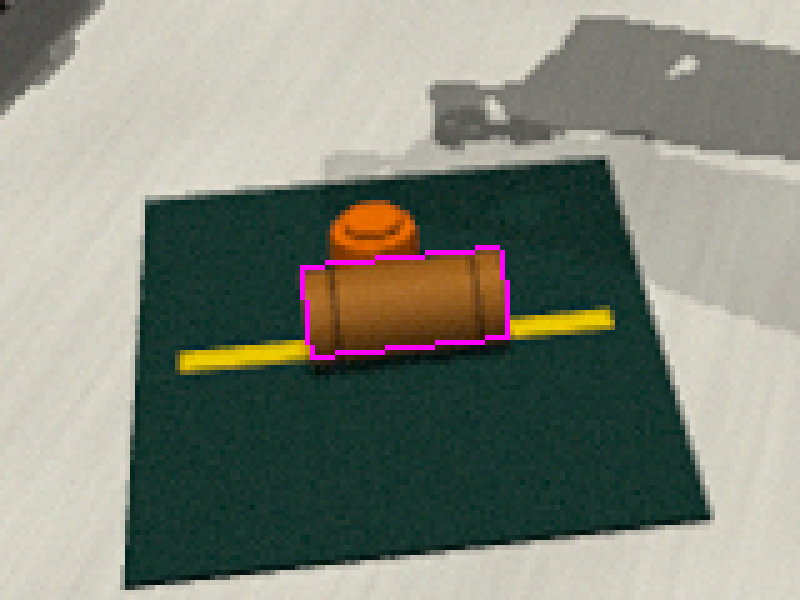

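View pics/s8_top.png

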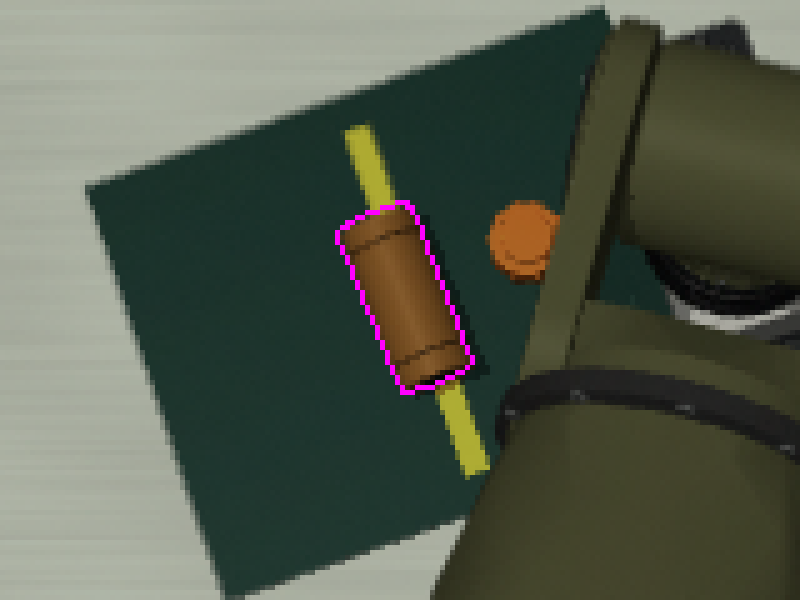

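The valve now lies over the line. The two views put its axis 2.5 to 4.7 mm short of centre and about 2° off parallel. I'll make one small trim stroke of about 3.8 mm of roll.

Call:
play_rows:
  twist:
    - [0, 0, 0.008]
    - [0, 0, 0.008]
    - [0, 0, 0.008]
    - [0, 0, 0.008]
    - [0, 0, 0.007]
    - [0, 0, 0]
    - [0, 0, 0]
    - [0, 0, 0]
    - [0, 0, 0]
    - [0, 0, 0]
    - [0, 0, 0]
    - [0, 0, 0]
  travel:
    - [0.166, 0.63, 0]
    - [0.166, 0.63, 0]
    - [0.166, 0.63, 0]
    - [0.166, 0.63, 0]
    - [0.166, 0.63, 0]
    - [0, 0, 0]
    - [0, 0, -0.6]
    - [0, 0, -0.6]
    - [0, 0, -0.6]
    - [0, 0, -0.6]
    - [0, 0, -0.6]
    - [0, 0, 0]
  grip: [0, 0, 0, 0, 0, 0, 0, 0, 0, 0, 0, 0]

```text
time_s: 18.5
ee_pos: [0.5794, 0.0556, 0.0638]
eef_rot: [-1.577, 0.002, -1.197]
force: [0.2, 0.8, 1.2]
grip_width: 0.0471
```

Call:
play_rows:
  twist:
    - [0, 0, 0]
    - [0, 0, 0]
  travel:
    - [0, 0, 0]
    - [0, 0, 0]
  grip: [0, 0]

```text
time_s: 18.7
ee_pos: [0.5825, 0.0556, 0.0693]
eef_rot: [-1.568, -0.001, -1.197]
force: [0.2, 1.1, 0.1]
grip_width: 0.0469
```

Call:
play_rows:
  twist:
    - [0, 0, 0]
    - [0, 0, 0]
    - [0, 0, 0]
    - [0, 0, 0]
    - [0, 0, 0]
    - [0, 0, 0]
  travel:
    - [0, 0, -0.1]
    - [0, 0, -0.1]
    - [0, 0, -0.08]
    - [0, 0, -0.03]
    - [0, 0, -0.01]
    - [0, 0, 0]
  grip: [0, 0, 0, 0, 0, 0]

```text
time_s: 19.3
ee_pos: [0.5819, 0.0552, 0.0528]
eef_rot: [-1.57, -0.001, -1.197]
force: [-6.5, -2.4, 16.0]
grip_width: 0.0472
```

Call:
play_rows:
  twist:
    - [0, 0, 0]
    - [0, 0, 0]
    - [0, 0, 0]
    - [0, 0, 0]
    - [0, 0, 0]
    - [0, 0, 0]
  travel:
    - [0.014, -0.036, 0]
    - [0.014, -0.036, 0]
    - [0.014, -0.036, 0]
    - [0.014, -0.036, 0]
    - [0, 0, 0]
    - [0, 0, 0]
  grip: [0, 0, 0, 0, 0, 0]

```text
time_s: 19.9
ee_pos: [0.5847, 0.0479, 0.0528]
eef_rot: [-1.57, -0.001, -1.197]
force: [-6.4, -3.5, 16.5]
grip_width: 0.0472
```

Call:
play_rows:
  twist:
    - [0, 0, 0]
    - [0, 0, 0]
    - [0, 0, 0]
    - [0, 0, 0]
    - [0, 0, 0]
    - [0, 0, 0]
    - [0, 0, 0]
    - [0, 0, 0]
    - [0, 0, 0]
    - [0, 0, 0]
    - [0, 0, 0]
    - [0, 0, 0]
  travel:
    - [0, 0, 0.2]
    - [0, 0, 0.4]
    - [0, 0, 0.6]
    - [0, 0, 0.6]
    - [0, 0, 0.6]
    - [0, 0, 0.6]
    - [0, -0.6, 0.3]
    - [-0.2, -0.7, 0]
    - [-0.2, -0.7, 0]
    - [-0.2, -0.7, 0]
    - [-0.2, -0.7, 0]
    - [-0.2, -0.7, 0]
  grip: [0, 0, 0, 0, 0, 0, 0, 0, 0, 0, 0, 0]

```text
time_s: 21.1
ee_pos: [0.5338, -0.158, 0.2167]
eef_rot: [-1.571, -0.0, -1.197]
force: [0.0, 0.1, 0.0]
grip_width: 0.047
```

Call:
play_rows:
  twist:
    - [0, 0, 0]
    - [0, 0, 0]
    - [0, 0, 0]
  travel:
    - [-0.3, -0.7, 0]
    - [-0.3, -0.7, 0]
    - [0, 0, 0]
  grip: [0, 0, 0]

```text
time_s: 21.4
ee_pos: [0.5029, -0.2299, 0.2166]
eef_rot: [-1.571, -0.0, -1.201]
force: [1.0, 1.3, -0.2]
grip_width: 0.0468
```

```bash
python3 look.py s9 .582 .048 side top; python3 - <<'E'
from station import ctrl
from h import *
for c in('top','side'):
    p=ctrl.camera(c)
    for t,g in(('cap',(.625,-.014,.014)),):
        for d in ctrl.boxes_of(t,p): 
            if np.hypot(*(np.array(d['point'])-proj(p,g)[0]))<30: print(c,t,d['point'],d['confidence'],unproj(p,d['point'],.014))
E
```

```text
21.4 [ 0.5029 -0.2299  0.2166] [ 1.   1.3 -0.2]
side conf 0.89 742 q [0.5816 0.0485] 20.97 cost 10.0 along,n mm -5.4 0.9 tip-valve n -236.2
top not found
top cap [299.9, 180.5] 0.52 [[ 0.61999703 -0.01202471  0.014     ]]
side cap [255.4, 257.7] 0.73 [[ 0.62537932 -0.0118599   0.014     ]]
side cap [265.4, 267.2] 0.36 [[0.58988365 0.02468487 0.014     ]]
```

View pics/s9_top.png

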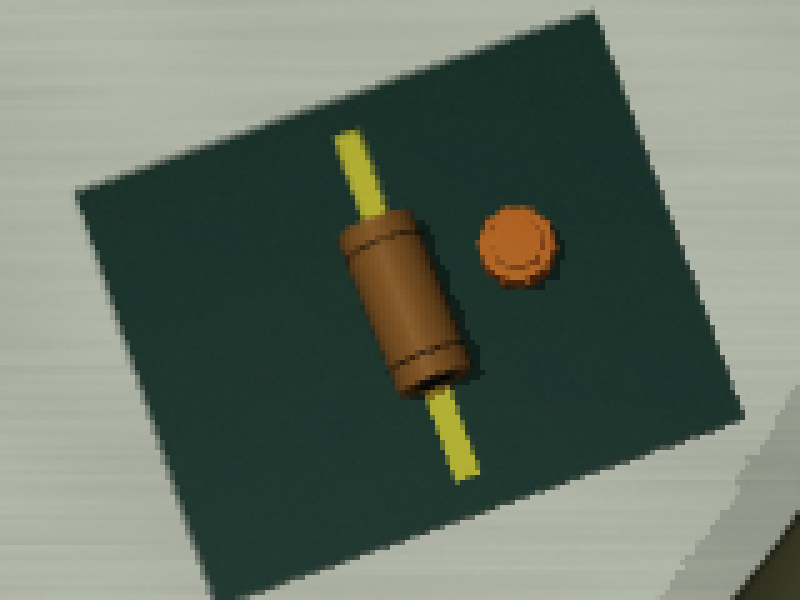

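View pics/s9_side.png

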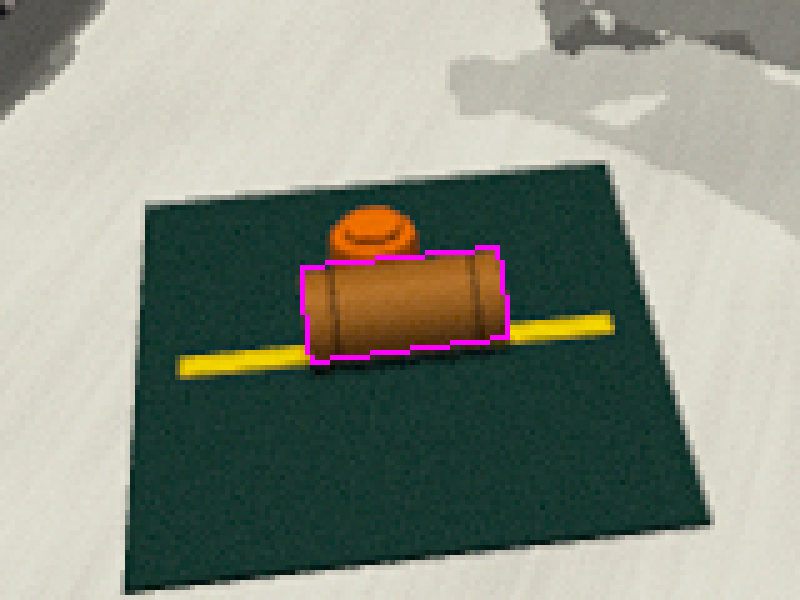

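```bash
python3 - <<'E'
from station import ctrl
from h import *
p=ctrl.camera('top');H=hsv(p)
m=(H[...,0]<=18)&(H[...,1]>90)&(H[...,2]>35);g=proj(p,[.582,.048,.024])[0]
m=near(m,g,25);k,l,s,c=cv2.connectedComponentsWithStats(m.astype(np.uint8));m=l==1+np.argmax(s[1:,4])
q,c=valve_fit([p],[m],np.array([.582,.048,.37]));r=q[:2]-[.5883,.0479];a=np.radians(19.57)
print(m.sum(),q,np.degrees(q[2]),c,'n vs top line',r@[-np.sin(a),np.cos(a)],'along',r@[np.cos(a),np.sin(a)])
cv2.imwrite('pics/final_top.png',p['img'][:,:,::-1])
E
```

```text
526 [0.58600684 0.04739172 0.40331798] 23.108417892149458 27.828625341783905 n vs top line 0.00028919268206867006 along -0.002330948451420636
```

View pics/final_top.png

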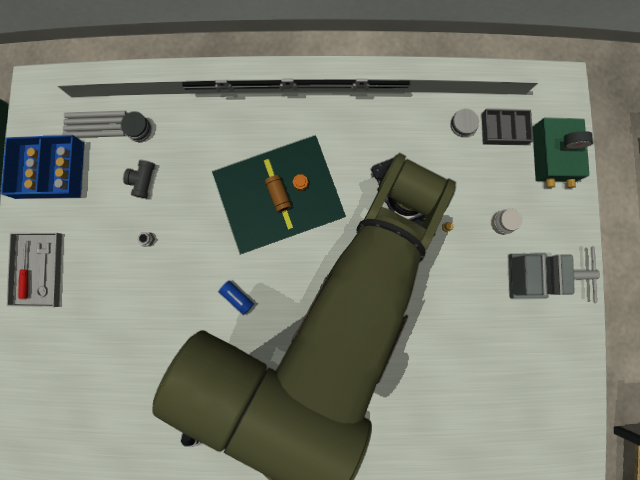

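The final top view shows the valve centred over the line at about (278,194). The cap at (300,182) and the other visible fittings are where they were, and the robot is clear above the bench.

```bash
python3 - <<'E'
from station import ctrl
print(ctrl.hand_in())
E
```

```text
the job is handed in; nothing more can be done
None
```

The bronze valve lies still on the yellow line with its axis over the paint, and I handed the job in at about 21.5 s of the 58 s allowed. I rolled it about 75 mm with six fingertip strokes on its top, then one small trim stroke. The highest force shown at the end of a move was 16.5 N vertical. In the stroke-by-stroke checks, the valve moved about half as far as the fingertips, so it rolled rather than dragged.

**Last checks:**
- **Position:** the side view puts the axis about 1 mm from the line's centre and the top view about 0.3 mm; the paint reaches 7 mm to each side. Along the line the valve's middle is 2 to 5 mm off centre, so both ends are well within its length.
- **Cap:** it is in the same place as at the start, to within a few millimetres in the top view. I saw no sign that the other fittings had moved. The robot's arm partly hid the right-hand side in the last top view, including the adapter.
- **Robot:** the tool was about 0.2 m above the bench and touching nothing.

**Disagreements and failures:**
- **Angle:** the valve is not quite parallel to the line. The side view gives about 1.5°. The top view gives about 3.5°, but that fit is poor because its outline left out the dark end port. A small twist I tried during the sixth stroke did not correct it, so I left it.
- **Top-view detection:** the trained network missed the valve in the final top picture, so I measured it there by colour instead.
- **Camera offset:** at the start the two cameras differed by about 4 mm on where the line lies. I used their average to judge how far to roll.

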